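# Sort kiln props by weight and seat them

## Robot

A 6-joint arm with a two-finger parallel gripper is mounted at the origin on the work surface. World frame = base frame: x ahead of the robot, y to its left, z up, the work surface at z = 0. Lengths are in m, angles in rad, forces in N, time in s.
With the tool pointing down it reaches from about 0.35 to 0.775 m from the base axis. Payload 5.5 kg.
Tool frame: the origin (TCP) lies between the finger pads; the fingertips stand arm.tcp_to_tips ahead of it and the grasp point (between the pads) lies 8 mm behind it (arm.tcp_to_tips is the distance from the TCP to the fingertips, in m); z points along the fingers, y is the direction in which the jaws open and shut (so a half turn about z gives the same grasp; the last joint's range is limited). The gripper opens to 85 mm and grips with 20 to 120 N. Pads are 22 mm wide; open, the fingers measure 114 mm over their backs; the gripper's body (76 mm by 85 mm) begins 54 mm behind the grasp point. The pads swing forward as they close: fully open they stand 13 mm farther back than shut.
Start: joints at [-1.378, 0.313, 0.046, 1.304, 0, 1.431], TCP at [0.188, -0.543, 0.212] pointing down, gripper open.
Joint ranges: [-2.76, 2.76], [-0.86, 1.69], [-1.03, 1.26], [-2.2, 2.34], [-1.47, 1.5], [-3.14, 3.14]. Speed limits (rad/s): [2.57, 2.57, 3.14, 3.14, 3.14, 3.14].

## Interface

Orientations are given as a unit quaternion [w, x, y, z].
In Python, from bench import arm, gripper_to, planner, viewer, order, nets gives the robot as it stands. Calls block until the motion is done:
- arm.reach(position, orientation): joint-space move of the TCP to a pose.
- arm.move_straight(position, attitude=None, velocity=0.15, threshold=None): straight line of the TCP; attitude=None keeps the orientation; velocity is the mean speed in m/s. With threshold (N) it stops when the force on the tool has changed by that much, and returns True; else False.
- arm.move_joints(angles): joint-space move.
- gripper_to(opening, grasp_force=None): finger opening in m; grasp_force is the grip in N (None keeps the last); returns when the fingers have stopped.
- arm.wait(seconds).
- planner.solve_ik(position, orientation): joint angles nearest the present ones, or None.
- arm.read_state(): the state.
- viewer.capture(name): name is "scene" or "top" or "wrist"; returns the picture (420x560x3 uint8, red, green, blue); there is no depth.
- viewer.camera_params(name): a dict with "intrinsics" (3x3 intrinsics, pixels), "eye" and "orientation" of the camera in the world; the wrist camera has in their place "tool_from_camera" (4x4, takes a point from camera to tool coordinates, whose origin is the TCP and whose axes are the flange's). Camera axes: x right, y down, z forward; pixel columns grow to the right and rows downward; lengths in m; the calibration is good to about 2 mm. A picture is of the moment at which its call begins: read the wrist's pose just before it. camera_params takes no time and is no camera call.
A pose or a line that the arm cannot do raises arm.MotionError and nothing moves.
- order.sign_off(): hands the job in, once; it reports no verdict.
Trained networks look in the newest picture that a camera, given by its name, has taken for a name from the list of things; names that differ only in an ending like _2 or _b are one class to them, and where a whole thing is asked for, a point or a joint stands for the part that bears it (a point fixed in the world has none). Each returns a list of dicts, best first, with "p" (0 to 1); they miss things now and then, are a little off and sometimes report something else, mostly with a low value. They report only what shows in the picture. A call takes as long as a camera call. They do not tell look-alikes from the thing itself.
- nets.trace(target, camera): "mask" (420x560 bool, what is visible of it) and "extent" ([centre column, centre row, width, height] in pixels, round what is visible of it).
The state is a dict: "time_s": time; "q": joint angles; "joint_velocities": joint speeds; "joint_efforts": joint torques, N m; "eef_pos": TCP position; "tool_rot": TCP orientation; "ft_force": force on the tool from outside, world axes, zero at the start; "torque": the same for the moment, N m; "width": finger opening in m.
Only numpy, scipy, OpenCV 4.12 (cv2) and the standard library are available. Lean on these libraries where they do the work, as an engineer would, in place of code of your own. Each camera call takes 0.05 s, during which the arm holds its last target.

## Task

The two look-alike kiln props on the bench are of different kinds: hollow (about 190 g), cored (about 360 g) or solid (about 620 g), and only their weight tells. Lift each one to feel its weight, then seat it in its holder - a hollow one in the holder with the round base, a cored one in the triangular, a solid one in the square - pressing it down until the cup's stiff sliding floor is fully home, never pushing harder than about 20 N, and let go. Leave the jar, bowl and mug where they are.

Things in the scene. Friction and masses are not known exactly. Their poses are not given: they have to be found in the camera images.
- prop_a: loose kiln prop, a plain buff fireclay cylinder 46 mm in diameter and 110 mm tall standing upright, flat closed ends. Origin: centre of its underside; z along its axis, up. It is a hollow one (150 to 230 g), a cored one (320 to 400 g) or a solid one (560 to 680 g), drawn anew each time; the two on the bench are never of the same kind, and nothing but the weight shows it
- prop_b: loose kiln prop, a plain buff fireclay cylinder 46 mm in diameter and 110 mm tall standing upright, flat closed ends. Origin: centre of its underside; z along its axis, up. It is a hollow one (150 to 230 g), a cored one (320 to 400 g) or a solid one (560 to 680 g), drawn anew each time; the two on the bench are never of the same kind, and nothing but the weight shows it
- holder_round: fixed prop holder, recognised by its round (116 mm diameter), 8 mm thick plywood base lying on the bench. Origin: centre of the base's underside; z up. Coaxial with z stands an open metal cup, the same on all three holders: its rim is 44 mm above the bench, the inside diameter is 50 mm (a 46 mm prop has 2 mm to spare all round) and the last 8 mm flare outwards as a lead-in (outer rim diameter 68 mm). Its floor is a black sliding disc, see the floor joint
- holder_triangle: fixed prop holder, recognised by its triangular (corners 78 mm from the centre), 8 mm thick plywood base lying on the bench. Origin: centre of the base's underside; z up. Coaxial with z stands an open metal cup, the same on all three holders: its rim is 44 mm above the bench, the inside diameter is 50 mm (a 46 mm prop has 2 mm to spare all round) and the last 8 mm flare outwards as a lead-in (outer rim diameter 68 mm). Its floor is a black sliding disc, see the floor joint
- holder_square: fixed prop holder, recognised by its square (108 mm), 8 mm thick plywood base lying on the bench. Origin: centre of the base's underside; z up. Coaxial with z stands an open metal cup, the same on all three holders: its rim is 44 mm above the bench, the inside diameter is 50 mm (a 46 mm prop has 2 mm to spare all round) and the last 8 mm flare outwards as a lead-in (outer rim diameter 68 mm). Its floor is a black sliding disc, see the floor joint
- floor_round (a joint): how far the sliding floor of the round holder's cup has been pushed down, m: 0 = up (its top is 26 mm above the bench), 0.012 = fully home at the bottom stop (top 14 mm above the bench). No spring: stiff friction, it slides at about 8.5 N in all (prop weight included), does not sink under a prop's weight alone and stays where it is left; it meets a hard stop at the bottom, where the force climbs steeply, so come onto it slowly
- floor_triangle (a joint): how far the sliding floor of the triangular holder's cup has been pushed down, m: 0 = up (its top is 26 mm above the bench), 0.012 = fully home at the bottom stop (top 14 mm above the bench). No spring: stiff friction, it slides at about 8.5 N in all (prop weight included), does not sink under a prop's weight alone and stays where it is left; it meets a hard stop at the bottom, where the force climbs steeply, so come onto it slowly
- floor_square (a joint): how far the sliding floor of the square holder's cup has been pushed down, m: 0 = up (its top is 26 mm above the bench), 0.012 = fully home at the bottom stop (top 14 mm above the bench). No spring: stiff friction, it slides at about 8.5 N in all (prop weight included), does not sink under a prop's weight alone and stays where it is left; it meets a hard stop at the bottom, where the force climbs steeply, so come onto it slowly
- jar: bystander: blue glazed jar with a wooden lid and knob, 80 mm in diameter, 110 mm tall. Origin: centre of its underside
- bowl: bystander: terracotta bowl, 110 mm in diameter, 50 mm tall. Origin: centre of its underside
- mug: bystander: white mug, 76 mm in diameter, 90 mm tall. Origin: centre of its underside
Things that resemble listed ones, but are neither listed nor needed, are in the scene too. What is shaped like the prop_a but black or yellow is not meant.

How it is judged:
By the outcome, as a careful person would: the job done as asked, in the order asked, and still so for the second after the job is handed in, with the robot touching nothing.
It also fails if it takes over 72 s, if anything falls off the work surface, if the arm or the gripper's body presses on something with over 40 N, if the wrist force passes 120 N, or if a joint passes its speed limit or range.

## Working session

There is one attempt and no reset: what is moved stays moved. The work goes in short steps, each a Python script; the robot and the scene stay as the last script left them, time stands still between calls to the robot, and variables do not carry over. Pictures are saved under pics/ and viewed, and the job is handed in when it is done.

```bash
ls; mkdir -p pics; python3 - <<'E'
from bench import arm, viewer
import cv2
for n in ["scene","top","wrist"]:
    im=viewer.capture(n); cv2.imwrite(f"pics/{n}0.png",im[:,:,::-1])
    print(n,viewer.camera_params(n))
s=arm.read_state(); print(s, arm.tcp_to_tips)
E
```

```text
pics
scene {'intrinsics': array([[435.7626556 ,   0.        , 272.85835226],
       [  0.        , 435.7626556 , 211.00848131],
       [  0.        ,   0.        ,   1.        ]]), 'eye': array([0.87106521, 0.7331391 , 0.93094645]), 'orientation': array([-0.07780966,  0.2043063 ,  0.90842855, -0.35631751])}
top {'intrinsics': array([[506.42590335,   0.        , 271.0225466 ],
       [  0.        , 506.42590335, 207.57196711],
       [  0.        ,   0.        ,   1.        ]]), 'eye': array([ 0.4203389 , -0.01837494,  1.4143893 ]), 'orientation': array([-0.02574335,  0.71373078, -0.69964656,  0.0205025 ])}
wrist {'intrinsics': array([[300.01460375,   0.        , 279.31040837],
       [  0.        , 300.01460375, 208.71587747],
       [  0.        ,   0.        ,   1.        ]]), 'tool_from_camera': array([[ 7.96457416e-04, -9.57924642e-01, -2.87018721e-01,
         7.43988433e-02],
       [ 9.99999679e-01,  7.88896217e-04,  1.41990857e-04,
        -6.12518078e-04],
       [ 9.04114429e-05, -2.87018742e-01,  9.57924962e-01,
        -1.62243809e-01],
       [ 0.00000000e+00,  0.00000000e+00,  0.00000000e+00,
         1.00000000e+00]])}
{'time_s': 0.15, 'q': array([-1.37759047e+00,  3.13847755e-01,  4.52420481e-02,  1.30361344e+00,
        2.04191202e-05,  1.43114190e+00]), 'joint_velocities': array([-1.64691273e-03, -1.75242667e-03,  3.81109571e-03,  1.60222588e-03,
        5.36403483e-04,  1.41702549e-05]), 'joint_efforts': array([ 1.54948386e-03, -4.81065416e+01,  2.98815322e+01,  1.39296072e-02,
       -1.85770737e-04, -1.55406418e-06]), 'eef_pos': array([ 0.18776727, -0.54304061,  0.2114033 ]), 'tool_rot': array([-7.11430190e-04,  9.86182194e-01,  1.65662830e-01, -8.84038659e-06]), 'ft_force': array([ 0.45041278,  1.06290048, -0.10188238]), 'torque': array([-0.02364021,  0.00036754,  0.03947937]), 'width': 0.08538238488404201} 0.011
```

View pics/top0.png

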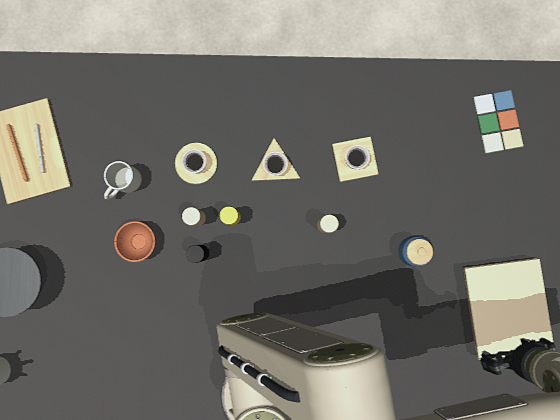

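View pics/scene0.png

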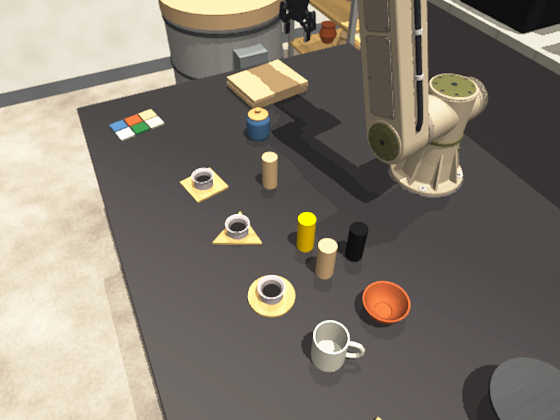

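View pics/wrist0.png

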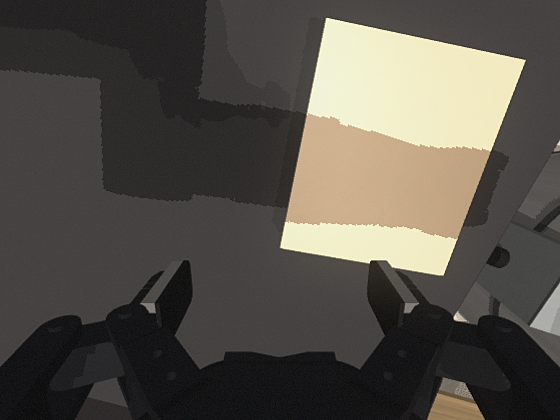

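The top view shows the buff props at about (191,215) and (329,223). The holders are at (195,162) round, (275,164) triangle and (357,158) square. The yellow decoy is at (229,215), close to the left prop, and the black one is at (198,252). Next I localise them.

```bash
cat > h.py <<'E'
import numpy as np, cv2
from scipy.spatial.transform import Rotation as R
from scipy.optimize import least_squares
from bench import viewer
def cam(n):
    p=viewer.camera_params(n); q=np.array(p['orientation']); return p['intrinsics'],R.from_quat(q[[1,2,3,0]]).as_matrix(),np.array(p['eye'])
def back(n,uv,z,c=None):
    K,M,e=c or cam(n); d=M@np.linalg.solve(K,np.array([uv[0],uv[1],1.])); return e+d*(z-e[2])/d[2]
def proj(P,c):
    K,M,e=c; x=(np.atleast_2d(P)-e)@M; x=x@K.T; return x[:,:2]/x[:,2:]
def cylmask(c,x,y,r=.023,h=.11,z0=0):
    t=np.linspace(0,2*np.pi,80); pts=[]
    for z in (z0,z0+h): pts.append(np.c_[x+r*np.cos(t),y+r*np.sin(t),0*t+z])
    return cv2.convexHull(proj(np.vstack(pts),c).astype(np.float32))[:,0]
E
python3 - <<'E'
from h import *
from bench import nets
for n in ["scene","top"]:
    im=viewer.capture(n); 
    for t in ["prop_a","holder_round","holder_triangle","holder_square","jar","bowl","mug"]:
        for d in nets.trace(t,n)[:5]:
            if d['p']<.2: continue
            m=d['mask']; 
            print(n,t,round(d['p'],2),np.round(d['extent'],1),m.sum(),np.round(back(n,d['extent'][:2],.055 if 'prop' in t else .02),3)[:2])
im=cv2.imread('pics/top0.png'); cv2.imwrite('pics/topz.png',cv2.resize(im[130:240,160:390],None,fx=3.4,fy=3.4,interpolation=cv2.INTER_CUBIC))
im=cv2.imread('pics/scene0.png'); cv2.imwrite('pics/scz.png',cv2.resize(im[140:320,170:390],None,fx=3.3,fy=3.3,interpolation=cv2.INTER_CUBIC))
E
```

```text
scene prop_a 0.9 [356.6 242.2  21.3  37.2] 708 [0.381 0.19 ]
scene prop_a 0.85 [328.4 259.   24.1  41.6] 711 [0.473 0.205]
scene prop_a 0.85 [268.8 167.6  15.5  38.5] 508 [ 0.464 -0.168]
scene prop_a 0.58 [308.5 232.4  20.4  42.1] 655 [0.477 0.108]
scene prop_a 0.29 [270.6 296.9  49.1  40.1] 1568 [0.649 0.241]
scene holder_round 0.59 [270.6 296.6  50.7  44.6] 1624 [0.64  0.221]
scene holder_triangle 0.85 [237.1 229.   48.3  28.6] 934 [ 0.632 -0.012]
scene holder_square 0.83 [202.6 186.4  46.9  30.1] 1020 [ 0.663 -0.213]
scene jar 0.9 [257.  124.9  25.   32.5] 649 [ 0.39  -0.425]
scene bowl 0.87 [385.8 302.3  51.2  43.4] 1574 [0.398 0.353]
scene bowl 0.56 [256.9 124.1  25.1  37.7] 665 [ 0.389 -0.429]
scene mug 0.76 [336.8 343.6  55.4  51.8] 1778 [0.558 0.393]
top prop_a 0.88 [192.1 216.3  22.6  19.4] 328 [0.482 0.204]
top prop_a 0.79 [230.9 216.   18.5  16.2] 236 [0.484 0.1  ]
top prop_a 0.75 [327.4 222.6  17.2  20.2] 281 [ 0.472 -0.159]
top prop_a 0.73 [124.9 178.8  35.8  36.5] 1026 [0.579 0.389]
top prop_a 0.53 [197.7 253.8  21.   17.1] 320 [0.381 0.186]
top holder_round 0.76 [197.8 165.4  42.6  42.5] 1353 [0.625 0.199]
top holder_triangle 0.92 [274.6 160.7  46.1  40.5] 1041 [ 0.642 -0.014]
top holder_triangle 0.54 [133.7 243.2  40.4  41.7] 1258 [0.406 0.369]
top holder_square 0.98 [356.4 158.1  45.2  43.6] 1549 [ 0.654 -0.241]
top jar 0.61 [414.9 250.7  32.2  27.3] 871 [ 0.401 -0.403]
top jar 0.5 [195.6 161.4  16.5  20.7] 206 [0.636 0.205]
top bowl 0.59 [133.6 242.8  39.   40.3] 1280 [0.407 0.369]
top mug 0.8 [124.2 178.3  36.7  39.2] 984 [0.585 0.402]
```

View pics/topz.png

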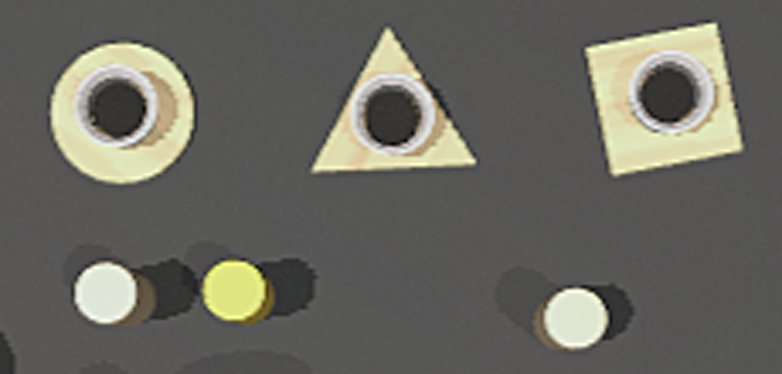

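View pics/scz.png

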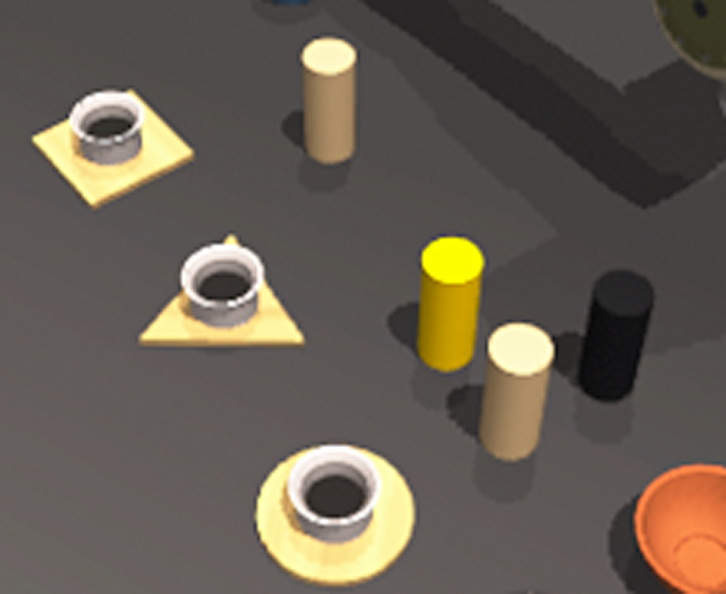

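```bash
python3 - <<'E'
from h import *
from bench import planner
top=cv2.imread('pics/top0.png'); sc=cv2.imread('pics/scene0.png')
# props: top disc = brightest blob
def blob(im,u,v,w,thr):
    u,v=int(u),int(v); g=im[v-w:v+w+1,u-w:u+w+1].min(axis=2) if thr[1]=='min' else im[v-w:v+w+1,u-w:u+w+1].max(axis=2)
    m=(g>thr[0]).astype(np.uint8); n,l,st,c=cv2.connectedComponentsWithStats(m); k=1+np.argmax(st[1:,4]); return c[k]+[u-w,v-w],st[k]
ct,cs=cam('top'),cam('scene')
for nm,uv in [('L',(191,216)),('R',(329,223))]:
    c,st=blob(top,*uv,14,(150,'min')); print(nm,'top',c,st[2:],back('top',c,.11,ct))
for nm,uv in [('L',(326,245)),('R',(269,157))]:
    c,st=blob(sc,*uv,14,(150,'min')); print(nm,'scene',c,st[2:],back('scene',c,.11,cs))
for nm,uv in [('rd',(194.4,161.2)),('tri',(275.6,163.8)),('sq',(357.4,157.6))]:
    print(nm,'top',back('top',uv,.044,ct))
# scene rim ellipse centres from zoom
for nm,z in [('rd',(335,484)),('tri',(223,280)),('sq',(107,122))]:
    print(nm,'scene',back('scene',(z[0]/3.3+170,z[1]/3.3+140),.044,cs))
for p in [(.48,.2),(.47,-.16),(.63,.2),(.65,-.24),(.64,0)]:
    for yaw in (0,np.pi/2):
        print(p,planner.solve_ik([*p,.3],[0,np.cos(yaw/2),np.sin(yaw/2),0]))
E
```

```text
L top [190.60080645 215.77419355] [ 18  18 248] [0.48038152 0.19928918 0.11      ]
R top [328.82995951 223.08097166] [ 18  17 247] [ 0.46861897 -0.15742372  0.11      ]
L scene [327.20175439 245.4254386 ] [ 19  16 228] [0.4806467 0.2018602 0.11     ]
R scene [269.03252033 156.53658537] [ 15  10 123] [ 0.46820867 -0.15500464  0.11      ]
rd top [0.63277216 0.20447574 0.044     ]
tri top [ 0.6298561  -0.01737839  0.044     ]
sq top [ 0.65115234 -0.24001299  0.044     ]
rd scene [0.63226564 0.21061885 0.044     ]
tri scene [ 0.63181734 -0.00569463  0.044     ]
sq scene [ 0.65534283 -0.22691658  0.044     ]
(0.48, 0.2) [ 0.24033152  0.19594682  0.10486272  1.47971223  0.         -2.90126113]
(0.48, 0.2) [0.24033152 0.19594682 0.10486272 1.47971223 0.         1.81112785]
(0.47, -0.16) [-0.48995733  0.14901387  0.04781678  1.46959924  0.          2.65163533]
(0.47, -0.16) [-0.48995733  0.14901387  0.04781678  1.46959924  0.          1.080839  ]
(0.63, 0.2) [ 0.18606836  0.5013344   0.54151722  1.61097915  0.         -2.95552429]
(0.63, 0.2) [0.18606836 0.5013344  0.54151722 1.61097915 0.         1.75686469]
(0.65, -0.24) [-0.46941924  0.58395192  0.67877085  1.66561525  0.          2.67217341]
(0.65, -0.24) [-0.46941924  0.58395192  0.67877085  1.66561525  0.          1.10137708]
(0.64, 0) [-0.12532783  0.45125816  0.46226122  1.58179939  0.          3.01626482]
(0.64, 0) [-0.12532783  0.45125816  0.46226122  1.58179939  0.          1.4454685 ]
```

```bash
cat >> h.py <<'E'
def down(yaw): return [0,float(np.cos(yaw/2)),float(np.sin(yaw/2)),0]
def wcam(st):
    p=viewer.camera_params('wrist'); T=np.array(p['tool_from_camera']); q=np.array(st['tool_rot'])
    M=R.from_quat(q[[1,2,3,0]]).as_matrix(); return p['intrinsics'],M@T[:3,:3],M@T[:3,3]+np.array(st['eef_pos'])
E
python3 - <<'E'
from h import *
from bench import arm
import pickle
H={'sq':(.651,-.24),'tri':(.63,-.017),'rd':(.633,.204)}
out={}
for i,(n,y) in enumerate([('sq',1),('tri',1),('tri',-1),('rd',1)]):
    arm.reach([*H[n],.2],down(y*np.pi/2)); arm.wait(.25)
    s=arm.read_state(); im=viewer.capture('wrist'); cv2.imwrite(f'pics/w_{n}{y}.png',im[:,:,::-1]); out[(n,y)]=wcam(s)
    print(n,y,s['time_s'],s['eef_pos'])
    print(proj([*H[n],.044],wcam(s)), s['ft_force'])
pickle.dump(out,open('w.pkl','wb'))
t=[cv2.imread(f'pics/w_{k}.png') for k in ('sq1','tri1','tri-1','rd1')]
cv2.imwrite('pics/mos.png',cv2.resize(np.vstack([np.hstack(t[:2]),np.hstack(t[2:])]),(800,600)))
E
```

```text
sq 1 3.2 [ 0.65061199 -0.24087694  0.20016182]
[[278.59079126 189.12099179]] [-0.14661992 -0.20733748  0.25883811]
tri 1 4.4 [ 0.63028384 -0.01864786  0.19969377]
[[278.0229655  188.52472282]] [0.2886591  0.60649353 0.28100964]
tri -1 7.35 [ 0.62999743 -0.01702601  0.19996181]
[[280.2496026  188.08511723]] [ 0.90298706 -0.09460028  0.42382618]
rd 1 10.575 [0.63303763 0.20390338 0.20000389]
[[278.2177492  189.86968766]] [-0.97185216 -0.73147813 -0.15621424]
```

View pics/mos.png

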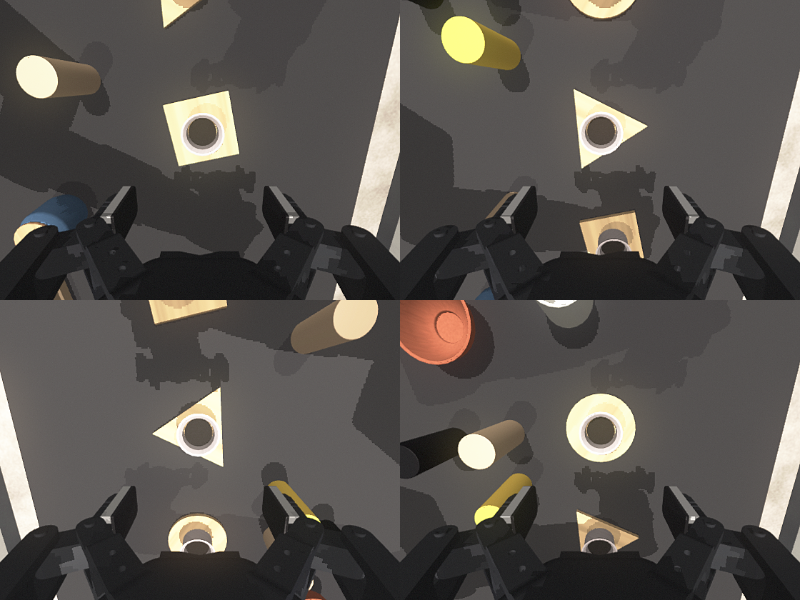

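```bash
python3 - <<'E'
from h import *
import pickle
out=pickle.load(open('w.pkl','rb')); tiles=[]
for (n,y),c in out.items():
    im=cv2.imread(f'pics/w_{n}{y}.png'); x0,y0=229,133; cr=im[y0:y0+100,x0:x0+100]
    tiles.append(cv2.resize(cr,None,fx=4,fy=4,interpolation=cv2.INTER_CUBIC)[50:350])
cv2.imwrite('pics/rim.png',np.vstack([np.hstack(tiles[:2]),np.hstack(tiles[2:])]))
E
```

```text
(no output)
```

View pics/rim.png

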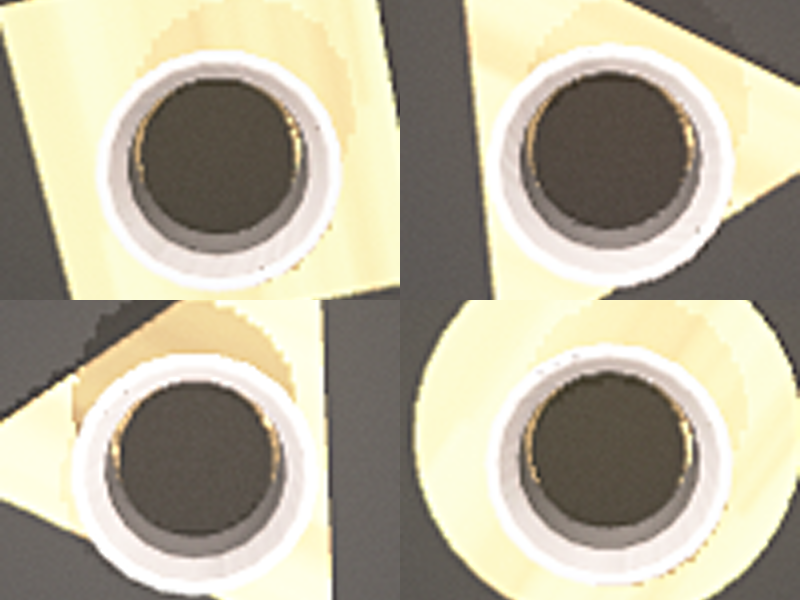

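The four rims show clearly, centred at about (219,170), (613,165), (195,474) and (610,464) in the tile image. I fit projected circles to them.

```bash
python3 - <<'E'
from h import *
import pickle
out=pickle.load(open('w.pkl','rb'))
from scipy.ndimage import map_coordinates
def fit(g,c,xy,sgnfun):pass
for (n,y),c in out.items():
    im=cv2.imread(f'pics/w_{n}{y}.png').astype(int)
    m=((im.min(2)>150)&(im.max(2)-im.min(2)<28)).astype(np.uint8)
    v0,u0=133,229; m[:v0]=0; m[v0+100:]=0; m[:,:u0]=0; m[:,u0+100:]=0
    m=cv2.morphologyEx(m,cv2.MORPH_OPEN,np.ones((2,2)))
    nn,l,st,cc=cv2.connectedComponentsWithStats(m); k=1+np.argmax(st[1:,4])
    cn=max(cv2.findContours((l==k).astype(np.uint8),cv2.RETR_EXTERNAL,cv2.CHAIN_APPROX_NONE)[0],key=len)[:,0].astype(float)
    P=np.array([back('',p,.044,c)[:2] for p in cn])
    f=lambda x:np.hypot(*(P-x[:2]).T)-x[2]
    r=least_squares(f,[*P.mean(0),.034],loss='soft_l1',f_scale=.0007)
    # dark floor centroid at z .026
    g=im.max(2); d=(g<100).astype(np.uint8); d[l==k]=0
    hole=np.zeros_like(d); cv2.drawContours(hole,[cn.astype(np.int32)],-1,1,-1); d&=hole
    n2,l2,s2,c2=cv2.connectedComponentsWithStats(d); kk=1+np.argmax(s2[1:,4])
    print(n,y,np.round(r.x,4),'rms',np.sqrt((r.fun**2).mean()).round(5),'floor',back('',c2[kk],.026,c)[:2].round(4),s2[kk])
E
```

```text
sq 1 [ 0.657  -0.2404  0.033 ] rms 0.00029 floor [ 0.6559 -0.2386] [ 264  166   39   38 1162]
tri 1 [ 0.6343 -0.0167  0.0332] rms 0.00035 floor [ 0.6333 -0.0147] [ 262  164   39   39 1174]
tri -1 [ 0.6287 -0.0159  0.0366] rms 0.01012 floor [ 0.6332 -0.0164] [ 259  166   38   39 1146]
rd 1 [0.6366 0.206  0.0331] rms 0.00033 floor [0.6356 0.2081] [ 262  164   38   38 1153]
```

```bash
python3 - <<'E'
from h import *
import pickle
from scipy.ndimage import map_coordinates
out=pickle.load(open('w.pkl','rb'))
t=np.linspace(0,2*np.pi,120,endpoint=False)
def rim(c,x,r=.0335):return proj(np.c_[x[0]+r*np.cos(t),x[1]+r*np.sin(t),0*t+.044],c)
init={'sq':(.657,-.2404),'tri':(.6335,-.016),'rd':(.6366,.206)}
for (n,y),c in out.items():
    im=cv2.imread(f'pics/w_{n}{y}.png')[:,:,0].astype(float) # blue: wood low, ring high
    im=cv2.GaussianBlur(im,(0,0),.7)
    S=lambda x,r:np.minimum(map_coordinates(im,rim(c,x,r)[:,::-1].T,order=1),255)
    best=max(((S((a,b),.0325)-S((a,b),.0350)).mean(),a,b) for a in init[n][0]+np.arange(-.006,.0061,.0005) for b in init[n][1]+np.arange(-.006,.0061,.0005))
    print(n,y,np.round(best,4))
E
```

```text
sq 1 [45.8367  0.656  -0.2394]
tri 1 [ 6.71519e+01  6.33000e-01 -1.55000e-02]
tri -1 [ 6.86877e+01  6.33000e-01 -1.55000e-02]
rd 1 [39.8553  0.6356  0.207 ]
```

```bash
cat >> h.py <<'E'
from scipy.ndimage import map_coordinates
def disc(im,c,x0,r=.023,z=.11,w=.006):
    im=cv2.GaussianBlur(im.astype(float),(0,0),.7); t=np.linspace(0,2*np.pi,120,endpoint=False)
    def S(a,b,r): return map_coordinates(im,proj(np.c_[a+r*np.cos(t),b+r*np.sin(t),0*t+z],c)[:,::-1].T,order=1)
    return max(((S(a,b,r-.0012)-S(a,b,r+.0012)).mean(),a,b) for a in x0[0]+np.arange(-w,w+1e-4,.0005) for b in x0[1]+np.arange(-w,w+1e-4,.0005))
def ftz(arm,n=10):
    v=[]
    for _ in range(n): v.append(arm.read_state()['ft_force']); arm.wait(.04)
    return np.mean(v,0),np.std(v,0)
E
python3 - <<'E'
from h import *
from bench import arm
p=(.4805,.2006)
arm.reach([*p,.26],down(np.pi/2)); arm.wait(.25)
s=arm.read_state(); im=viewer.capture('wrist'); cv2.imwrite('pics/pL.png',im[:,:,::-1]); c=wcam(s)
print(s['time_s'],s['eef_pos'],disc(im[:,:,2],c,p),ftz(arm),proj([*p,.11],c))
E
```

```text
11.575 [0.4812719  0.20046369 0.25891049] (np.float64(108.59521540070821), np.float64(0.482), np.float64(0.1991)) (array([ 0.08394063, -0.17452592, -0.08533502]), array([0.45236998, 0.42977286, 0.37545231])) [[277.72650831 191.29411754]]
```

View pics/pL.png

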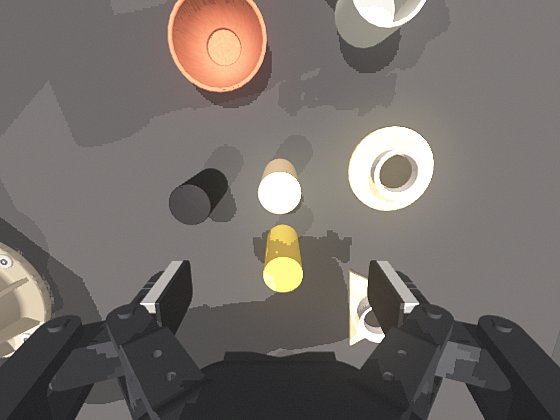

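The buff prop's top disc is at (280,193) and clear of the black and yellow decoys. I grasp and weigh it.

```bash
python3 - <<'E'
from h import *
from bench import arm,gripper_to
p=(.482,.1991)
arm.move_straight([*p,.13],velocity=.2)
print(arm.move_straight([*p,.067],velocity=.1,threshold=8)); arm.wait(.1)
b,_=ftz(arm,8)
gripper_to(.03,60); s=arm.read_state(); print(s['width'],s['eef_pos'],s['time_s'])
arm.move_straight([*p,.13],velocity=.12); arm.wait(.3)
a,sd=ftz(arm,12); s=arm.read_state(); print(b,a,sd,'kg',(b[2]-a[2])/9.81,s['width'],s['eef_pos'],s['time_s'])
im=viewer.capture('scene'); cv2.imwrite('pics/s1.png',im[140:340,170:430,::-1].repeat(2,0).repeat(2,1))
E
```

```text
False
0.04408418912077141 [0.48198256 0.19916212 0.06736389] 14.5167
[ 0.05923587  0.35736316 -0.17109792] [ 0.10334781 -0.26590408 -3.3713704 ] [0.64227864 0.51648775 0.53957176] kg 0.326225532885634 0.044287571777937455 [0.48201958 0.19909833 0.13003408] 15.9917
```

View pics/s1.png

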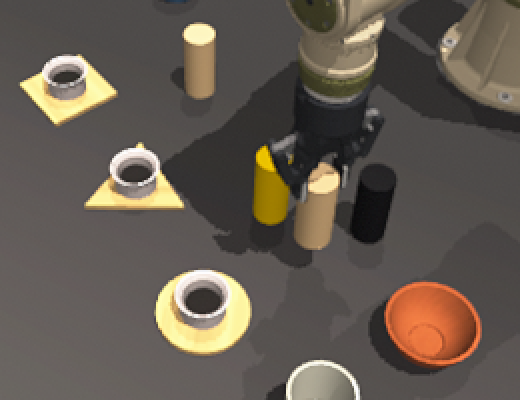

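About 0.33 kg, so this one is cored and goes in the triangle. I weigh it again in transit, then insert.

```bash
python3 - <<'E'
from h import *
from bench import arm,gripper_to
h=(.633,-.0155)
arm.move_straight([.482,.1991,.21],velocity=.2)
arm.move_straight([*h,.21],velocity=.25)
arm.move_straight([*h,.13],velocity=.15); arm.wait(.3)
a,sd=ftz(arm,15); s=arm.read_state(); print(a,s['eef_pos'],s['time_s'])
r=arm.move_straight([*h,.098],velocity=.04,threshold=5); arm.wait(.2)
f,_=ftz(arm,6); s=arm.read_state(); print(r,f,s['eef_pos'],s['time_s'])
im=viewer.capture('scene'); cv2.imwrite('pics/s2.png',im[140:340,170:430,::-1].repeat(2,0).repeat(2,1))
E
```

```text
[ 0.11982185 -0.13864527 -3.61562434] [ 0.63299979 -0.01555904  0.12995529] 19.4
False [ 0.39961811 -0.00341091 -3.36890242] [ 0.63302747 -0.01552755  0.09809156] 20.8
```

View pics/s2.png

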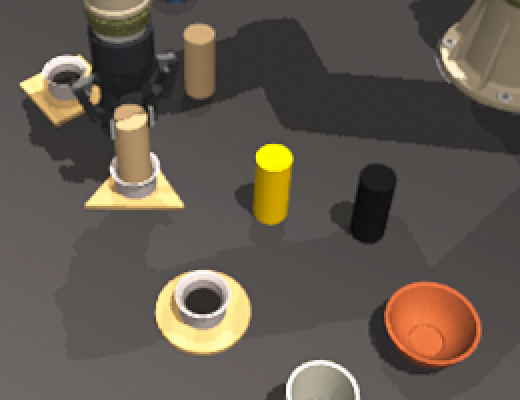

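The prop is inside the cup with no lateral force, and the second weighing (about 0.35 kg) agrees. Now I press slowly.

```bash
python3 - <<'E'
from h import *
from bench import arm
h=(.633,-.0155)
r=arm.move_straight([*h,.085],velocity=.015,threshold=13)
s=arm.read_state(); print(r,s['ft_force'],s['eef_pos'],s['time_s'])
if not r:
    r=arm.move_straight([*h,.079],velocity=.005,threshold=6)
    s=arm.read_state(); print(r,s['ft_force'],s['eef_pos'],s['time_s'])
arm.wait(.2); f,_=ftz(arm,5); s=arm.read_state(); print(f,s['eef_pos'],s['width'],s['time_s'])
E
```

```text
False [-2.82269846 -0.95449738  4.89880608] [ 0.63307759 -0.01552111  0.08526933] 21.8667
True [-0.88298022 -0.48419212  4.49545698] [ 0.63304525 -0.01552525  0.08128824] 22.7
[0.89298036 0.16314957 3.21825526] [ 0.63289632 -0.01552205  0.0812981 ] 0.04407989628961799 23.1083
```

```bash
python3 - <<'E'
from h import *
from bench import arm
h=(.633,-.0155)
r=arm.move_straight([*h,.0788],velocity=.004,threshold=9)
s=arm.read_state(); print(r,s['ft_force'],s['eef_pos'],s['time_s'])
arm.wait(.2); f,_=ftz(arm,5); s=arm.read_state(); print(f,s['eef_pos'],s['width'],s['time_s'])
E
```

```text
True [-0.39758507  0.05795127  4.61613465] [ 0.63299163 -0.01553796  0.08127659] 23.5083
[-2.42562038  0.41950902  4.87607909] [ 0.63311568 -0.01554859  0.08129159] 0.044399982589804377 23.9167
```

It stopped at the same height twice (0.0813, expected 0.0814), so the floor is home. Release, then the second prop.

```bash
python3 - <<'E'
from h import *
from bench import arm,gripper_to
h=(.633,-.0155)
gripper_to(.075); print(arm.read_state()['ft_force'])
arm.move_straight([*h,.2],velocity=.2)
s=arm.read_state(); im=viewer.capture('wrist'); cv2.imwrite('pics/t1.png',im[:,:,::-1]); c=wcam(s)
for z in (.124,.136): print('seated',z,disc(im[:,:,2],c,h,z=z,w=.005))
p=(.470,-.157)
arm.reach([*p,.26],down(np.pi/2)); arm.wait(.25)
s=arm.read_state(); im=viewer.capture('wrist'); cv2.imwrite('pics/pR.png',im[:,:,::-1]); c=wcam(s)
print(s['time_s'],s['eef_pos'],disc(im[:,:,2],c,p))
a,b=cv2.imread('pics/t1.png'),cv2.imread('pics/pR.png'); cv2.imwrite('pics/m2.png',cv2.resize(np.hstack([a,b]),(800,300)))
E
```

```text
[0.20655839 0.79725564 0.21458518]
seated 0.124 (np.float64(99.34490568468009), np.float64(0.633), np.float64(-0.016000000000000004))
seated 0.136 (np.float64(69.45118560325685), np.float64(0.6315), np.float64(-0.012000000000000007))
26.2667 [ 0.4706331  -0.15624725  0.25928419] (np.float64(128.34983334104155), np.float64(0.47), np.float64(-0.158))
```

View pics/m2.png

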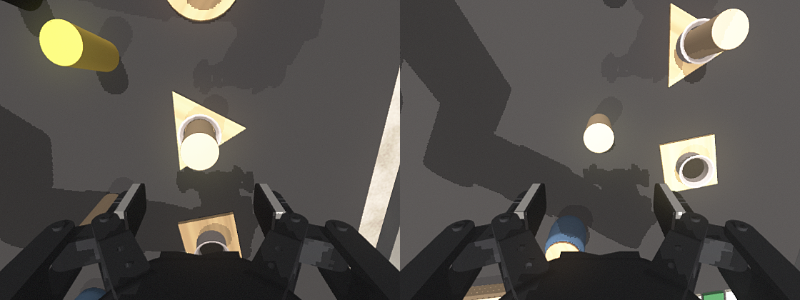

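The first prop's top disc fits best at 0.124 m, which is fully home. The second prop is at (598,138) in the mosaic and fits at (0.470, −0.158).

```bash
python3 - <<'E'
from h import *
from bench import arm,gripper_to
p=(.470,-.158)
gripper_to(.085)
arm.move_straight([*p,.13],velocity=.2)
print(arm.move_straight([*p,.067],velocity=.1,threshold=8)); arm.wait(.1)
b,_=ftz(arm,8)
gripper_to(.03,70); s=arm.read_state(); print(s['width'],s['eef_pos'],s['time_s'])
arm.move_straight([*p,.13],velocity=.12); arm.wait(.3)
a,sd=ftz(arm,14); s=arm.read_state(); print(b,a,sd,'kg',(b[2]-a[2])/9.81,s['width'],s['eef_pos'],s['time_s'])
E
```

```text
False
0.04368537795742754 [ 0.46988202 -0.1580775   0.06739702] 29.0583
[0.2372598  0.01414019 0.08680368] [ 0.17585119  0.04657166 -5.98382095] [0.297165   0.47611311 0.71038627] kg 0.6188200433532222 0.04386320147987004 [ 0.47000857 -0.15799935  0.13003839] 30.6167
```

About 0.62 kg, so it is solid and goes in the square.

```bash
python3 - <<'E'
from h import *
from bench import arm,gripper_to
h=(.656,-.2394)
arm.move_straight([.47,-.158,.21],velocity=.2)
arm.move_straight([*h,.21],velocity=.2)
arm.move_straight([*h,.13],velocity=.15); arm.wait(.3)
a,sd=ftz(arm,10); s=arm.read_state(); print(a,s['eef_pos'],s['time_s'])
r=arm.move_straight([*h,.098],velocity=.04,threshold=5); arm.wait(.2)
f,_=ftz(arm,6); s=arm.read_state(); print(r,f,s['eef_pos'],s['time_s'])
im=viewer.capture('scene'); cv2.imwrite('pics/s3.png',im[140:340,170:430,::-1].repeat(2,0).repeat(2,1))
if not r and np.hypot(*(f-a)[:2])<2.5 and abs(f[2]-a[2])<2:
    r=arm.move_straight([*h,.085],velocity=.015,threshold=13)
    s=arm.read_state(); print(r,s['ft_force'],s['eef_pos'],s['time_s'])
    if not r:
        r=arm.move_straight([*h,.079],velocity=.005,threshold=7)
        s=arm.read_state(); print(r,s['ft_force'],s['eef_pos'],s['time_s'])
    arm.wait(.2); f,_=ftz(arm,5); s=arm.read_state(); print(f,s['eef_pos'],s['width'],s['time_s'])
E
```

```text
[-0.42445945 -0.21795958 -6.04660111] [ 0.65598049 -0.23940377  0.12993653] 33.7333
False [ 1.58977564e-01  6.07197328e-04 -6.08670812e+00] [ 0.65603655 -0.23938933  0.09809045] 35.1333
False [-1.24071476 -0.0612881   1.93506283] [ 0.65613151 -0.2395315   0.08532961] 36.2
True [-0.43346238  0.50924527  4.01760863] [ 0.65602436 -0.23951147  0.08137756] 37.075
[0.54975667 0.33581118 5.39567967] [ 0.65600244 -0.23955254  0.081368  ] 0.044272976748545016 37.4833
```

View pics/s3.png

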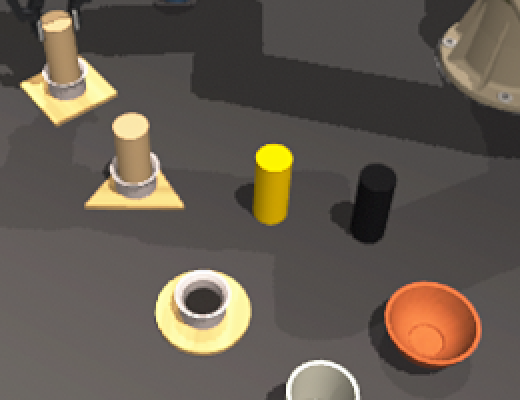

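The prop stands in the square cup (at (62,70) in the crop). The press stopped at 0.0814 as expected. I confirm with one gentle re-press, release and check.

```bash
python3 - <<'E'
from h import *
from bench import arm,gripper_to
h=(.656,-.2394)
r=arm.move_straight([*h,.0788],velocity=.004,threshold=6)
s=arm.read_state(); print(r,s['ft_force'],s['eef_pos'],s['time_s'])
arm.wait(.2); s=arm.read_state(); print(s['ft_force'],s['eef_pos'])
gripper_to(.075); print(arm.read_state()['ft_force'])
arm.move_straight([*h,.2],velocity=.2); arm.wait(.2)
s=arm.read_state(); im=viewer.capture('wrist'); cv2.imwrite('pics/t2.png',im[:,:,::-1]); c=wcam(s)
for z in (.118,.121,.124,.127,.130,.136): print('seated',z,disc(im[:,:,2],c,h,z=z,w=.005))
arm.reach([.42,-.25,.3],down(np.pi/2)); arm.wait(.2)
cv2.imwrite('pics/fin.png',viewer.capture('scene')[:,:,::-1]); print(arm.read_state()['time_s'])
E
```

```text
True [0.31447037 1.33896456 4.04723105] [ 0.65604275 -0.23952335  0.08136953] 37.8167
[-0.27463789  0.40416349  4.778827  ] [ 0.65601967 -0.2395466   0.08136911]
[-0.467738    0.07120219 -0.41359378]
seated 0.118 (np.float64(93.65629086892405), np.float64(0.656), np.float64(-0.2414))
seated 0.121 (np.float64(91.974433968773), np.float64(0.656), np.float64(-0.2409))
seated 0.124 (np.float64(85.42177237964742), np.float64(0.656), np.float64(-0.2399))
seated 0.127 (np.float64(73.96331985900245), np.float64(0.6555), np.float64(-0.2389))
seated 0.13 (np.float64(62.24245378420627), np.float64(0.655), np.float64(-0.2379))
seated 0.136 (np.float64(49.11244306978389), np.float64(0.654), np.float64(-0.2364))
40.675
```

View pics/fin.png

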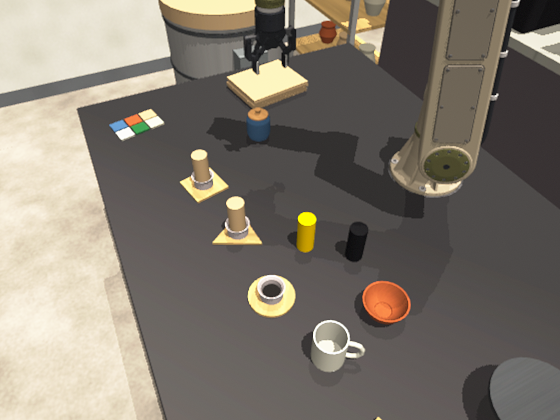

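Both props stand upright in their cups, at about (201,170) and (236,217). Jar, bowl, mug and decoys are unmoved, and the gripper is clear.

```bash
python3 - <<'E'
from bench import order
print(order.sign_off())
E
```

```text
the job is handed in; nothing more can be done
None
```

Both props are in the holders their weights call for, pressed home and released. I handed the job in at about 41 s, under the 72 s limit.

- **Left prop:** it weighed about 0.33 kg on the first lift and about 0.35 kg in transit, so it is cored and went in the triangular holder.
- **Right prop:** it weighed about 0.62 kg, so it is solid and went in the square holder.
- **Floors home:** each press stopped firmly at a tool height of 81.3–81.4 mm, where 81.4 mm was expected for fully home. A second gentle push moved neither further. Sampled forces on the floors stayed near 11 N or less; brief peaks between samples weren't recorded, but the stop thresholds kept them low.
- **Last pictures:** both props stood upright in their cups, with the jar, bowl, mug and look-alikes unmoved and the gripper clear.

**Weak check:** the camera height check agreed with fully home (124 mm) for the triangle. For the square it was less clear: of the heights I tried, it matched slightly better at 118–121 mm than at 124 mm. That is lower than the bottom stop allows, so I relied on the press height and the firm stop there.

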